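Hold a battery pack home in the check dock

TASK

Check the battery pack with the round boss on top: lift it off the bench, lower it upright into the bay of the check dock and press it down against the sprung contact until its underside is firmly home on the bay's fixed ledges. Finish while holding it pressed there, because the spring lifts it out again if you ease off. Be gentle: its thin shell stands a grip of 20 N and a press of 40 N at most; and leave the other things on the bench where they are.

Things in the scene. Friction and masses are not known exactly. Their poses are not given: they have to be found in the camera images.
- pack: Battery pack to check: upright black block, grey top band and side panels, 56 (x) x 36 (y) x 95 mm high, with a round boss (24 mm across, 10 mm high) on top; the only pack with a boss. 0.15 to 0.30 kg. Origin: centre of its underside; z up. A half turn makes no difference. Best gripped across its 36 mm width in the upper 50 mm, so that the fingers stay above the dock.
- dock: Fixed check dock: foot plate 120 (x) x 96 (y) x 8 mm with a grey open bay, inside 62 (x) x 42 (y) mm (3 mm room all round the pack). Walls straight to 52 mm above the bench, then a lead-in flared 10 mm outward, up to 63 mm. Readout housing (top at 54 mm) beside the bay on +x. Origin: plate's underside, under the bay's middle; z up. The pack's x goes along the dock's x, either way round.
- seat (a point): Middle of the bay at the height of the ledges' tops, 26 mm above the bench; axes as the dock's. When the pack is home its underside's centre is here.
- stop: The two fixed steel ledges inside the bay at its -x and +x ends, each 14 (x) x 42 (y) mm, tops 26 mm above the bench: the hard stop for the pack's underside. Origin: the dock's origin.
- plunger (a joint): Travel of the sprung contact, m: 0 = fully up, 0.014 = pressed level with the ledges (the pack is home), 0.017 = its own limit, never reached by a flat pack. It pushes up with 5 N at the start of its travel and 9.2 N when level with the ledges (300 N/m), more than the pack's weight, so the pack alone does not sink.
- plunger_top (a point): Middle of the top face of the sprung contact, a round brass head of 26 mm diameter in the middle of the bay: 40 mm above the bench (14 mm above the ledges) when up.
- low_pack: Bystander: low, wide pack of the same plastic, 70 x 44 x 55 mm, no boss. Origin: centre of underside.
- tall_pack: Bystander: tall, square pack of the same plastic, 44 x 44 x 118 mm, no boss. Origin: centre of underside.
- tape: Bystander: cardboard ring (empty tape core) lying flat, 70 mm across, 25 mm high. Origin: centre of underside.
- bottle: Bystander: white plastic bottle, 50 mm diameter, 130 mm high. Origin: centre of underside.
- driver: Bystander: screwdriver lying on the bench.
- kit: Bystander: small closed carton 110 x 80 x 40 mm. Origin: centre of underside.
- cup: Bystander: white plastic bowl, 80 mm across, 50 mm high. Origin: centre of underside.

How it is judged:
By the outcome, as a careful person would: the job done as asked, in the order asked, and still so for the second after the job is handed in, while the arm keeps its last pose, push and grip.
It also fails if it takes over 42 s, if anything falls off the work surface, if the arm or the gripper's body presses on something with over 40 N, if the wrist force passes 120 N, or if a joint passes its speed limit or range.

ROBOT

A 6-joint arm with a two-finger parallel gripper is mounted at the origin on the work surface. World frame = base frame: x ahead of the robot, y to its left, z up, the work surface at z = 0. Lengths are in m, angles in rad, forces in N, time in s.
With the tool pointing down it reaches from about 0.375 to 0.9 m from the base axis. Payload 3.1 kg.
Tool frame: the origin (TCP) lies midway between the tips of the shut fingers; the grasp point (between the pads) lies 19 mm behind it (pinch_z is the distance from the TCP to the grasp point, in m); y points along the fingers, z is the direction in which the jaws open and shut, and the axes are right-handed (so a half turn about y gives the same grasp; the last joint's range is limited). The gripper opens to 87 mm and grips with 3 to 60 N. Pads are 19 mm wide; open, the fingers measure 117 mm over their backs; the gripper's body (75 mm by 190 mm) begins 51 mm behind the grasp point.
Start: joints at [1.02, 0.527, 1.433, -0, 1.181, -0.178], TCP at [0.228, 0.582, 0.223] pointing down, gripper open.
Joint ranges: [-3.08, 3.08], [-0.75, 2.2], [0.22, 2.44], [-1.43, 4.57], [0, 2.65], [-2.85, 2.85]. Speed limits (rad/s): [2.79, 2.79, 3.14, 3.14, 3.14, 3.14].

INTERFACE

Orientations are given as a unit quaternion [x, y, z, w].
In Python, from rig import * gives the robot as it stands.
- The arm moves only by the tool drive_tool, never from a script. Its argument "plan" is a list of rows, each a list of 7 numbers: the shift along the tool's x, y, z in mm, then the turn, a rotation vector about the tool's x, y, z in degrees, then the finger opening in mm, from 0 to 87. A call has 1 to 10 rows; each row is the pose to reach, as a shift and turn from the pose commanded when the call began, along the tool's axes at that moment; what a row does not reach only later rows make up. A row lasts 1/10 s, in which the tool goes at most 50 mm and 8.59 degrees, less where a joint would pass 70% of its speed; a pose out of reach is approached as far as the arm can. A call with a gripper value outside its range is refused whole. The fingers move at their own pace and stop on an object; "newtons" is the grip in N (left out, the last holds). Time passes only in rows, so rows that repeat a pose let the fingers close. It gives the time, the measured TCP pose, the force and the opening at its end, in the units of the state.
- get_obs(): the state, without advancing time (a new reading comes with each control period).
- camera(name): name is "scene" or "top" or "wrist"; returns the picture (400x640x3 uint8, blue, green, red); there is no depth.
- get_calibration(name): a dict with "fx", "fy", "cx", "cy" (pixels), "D" ([k1, k2, p1, p2, k3] as OpenCV has them; the pictures are not rectified), "origin" and "rotation" of the camera in the world; the wrist camera has in their place "tool_from_camera" (4x4, takes a point from camera to tool coordinates, whose origin is the TCP and whose axes are the tool frame's). Camera axes: x right, y down, z forward; pixel columns grow to the right and rows downward; lengths in m; the calibration is good to about 2 mm. A picture is of the moment at which its call begins: read the wrist's pose just before it. get_calibration takes no time and is no camera call.
- hand_in(): hands the job in, once; it reports no verdict.
Trained networks look in the newest picture that a camera, given by its name, has taken for a name from the list of things; names that differ only in an ending like _2 or _b are one class to them, and where a whole thing is asked for, a point or a joint stands for the part that bears it (a point fixed in the world has none). Each returns a list of dicts, best first, with "conf" (0 to 1); they miss things now and then, are a little off and sometimes report something else, mostly with a low value. They report only what shows in the picture. A call takes as long as a camera call.
- spot_in(camera, target): "location" ([column, row] in pixels, amid what is visible of it).
- mark_of(camera, target): "location" ([column, row] in pixels: a listed point, or the origin of a listed thing).
The state is a dict: "time": time; "q": joint angles; "joint_velocities": joint speeds; "joint_torque": joint torques, N m; "position": TCP position; "tool_rot": TCP orientation; "ft_force": force on the tool from outside, world axes, zero at the start; "moment": the same for the moment, N m; "grip_width": finger opening in m.
Only numpy, scipy, OpenCV 4.12 (cv2) and the standard library are available. Lean on these libraries where they do the work, as an engineer would, in place of code of your own. Each camera call takes 0.05 s, during which the arm holds its last target. There are 200 camera calls.

## Working session

There is one attempt and no reset: what is moved stays moved. The work goes in short steps, Python scripts to look and compute and a tool call to move; the robot and the scene stay as the last step left them, time stands still between calls to the robot, and variables do not carry over. Pictures are saved under pics/ and viewed, about 8 in all and at most 12, crops included, and the job is handed in when it is done.

Besides the shell and the picture viewer there is one more tool, called after "Call:" by a JSON object that holds its "op" and its "data", one argument or row to a line. drive_tool: Moves the arm, as the interface text tells. Its arguments: {"type":"object","properties":{"plan":{"type":"array","items":{"type":"array","items":{"type":"number"}}},"newtons":{"type":"number"}},"required":["plan"]}

```bash
mkdir -p pics; ls; python3 - <<'E'
from rig import *
import cv2
o=get_obs(); print({k:(v if not hasattr(v,'round') else v) for k,v in o.items()})
for c in("scene","top","wrist"):
    cv2.imwrite(f"pics/{c}0.png",camera(c))
    k=get_calibration(c);print(c,k)
    for t in("pack","dock","seat","plunger_top"):
        print(t,[ (d['location'],round(d['conf'],2)) for d in mark_of(c,t)[:3]])
E
```

```text
pics
{'time': 0.0, 'q': array([ 1.01952592e+00,  5.28491515e-01,  1.43393080e+00, -2.50191266e-05,
        1.18137102e+00, -1.78468019e-01]), 'joint_velocities': array([-8.32974659e-05, -1.13002545e-03, -1.43253007e-03, -1.15997826e-03,
       -6.49032097e-04, -7.89743805e-04]), 'joint_torque': array([-8.89618491e-05, -4.40038633e+01, -1.76595211e+01,  6.31274306e-02,
        5.81693533e-02, -1.81903984e-04]), 'position': array([0.22720611, 0.58143987, 0.22154699]), 'tool_rot': array([ 0.69558791, -0.1313102 ,  0.13077022, -0.6941284 ]), 'ft_force': array([-0.58442415, -0.03675758, -0.91839602]), 'moment': array([-0.00037419,  0.00398257,  0.0560305 ]), 'grip_width': 0.08716139666819414}
scene {'fx': 364.4039205850081, 'fy': 364.4039205850081, 'cx': 320.85493066609644, 'cy': 203.09234015984546, 'D': array([-0.05419702,  0.        ,  0.        ,  0.        ,  0.        ]), 'origin': array([0.87036001, 0.61434367, 0.8800033 ]), 'rotation': array([ 0.18963629,  0.91741298, -0.34088428, -0.07867282])}
pack [([347.6, 204.2], 0.62), ([355.3, 264.0], 0.21)]
dock [([356.7, 262.1], 0.59), ([3
[... 461 characters left out ...]
, ([252.5, 202.5], 0.17)]
seat [([261.6, 205.4], 0.95), ([290.1, 142.6], 0.17)]
plunger_top [([253.4, 203.2], 0.43)]
wrist {'fx': 306.8350143228969, 'fy': 306.8350143228969, 'cx': 317.61297822908995, 'cy': 200.02822829314894, 'D': array([0.00206927, 0.        , 0.        , 0.        , 0.        ]), 'tool_from_camera': array([[-4.21032420e-04,  9.52630672e-01,  3.04129290e-01,
        -8.42444363e-02],
       [ 9.90560385e-04, -3.04128770e-01,  9.52630416e-01,
        -1.62296150e-01],
       [ 9.99999421e-01,  7.02346716e-04, -8.15590133e-04,
         6.87013956e-04],
       [ 0.00000000e+00,  0.00000000e+00,  0.00000000e+00,
         1.00000000e+00]])}
pack []
dock []
seat []
plunger_top []
```

```bash
cat > h.py <<'E'
from rig import *
import numpy as np, cv2
from scipy.spatial.transform import Rotation as R
def cam(name,obs=None):
    k=get_calibration(name); K=np.array([[k['fx'],0,k['cx']],[0,k['fy'],k['cy']],[0,0,1]])
    if name=="wrist":
        o=obs or get_obs(); T=np.eye(4); T[:3,:3]=R.from_quat(o['tool_rot']).as_matrix(); T[:3,3]=o['position']
        T=T@k['tool_from_camera']; return K,k['D'],T[:3,:3],T[:3,3]
    return K,k['D'],R.from_quat(k['rotation']).as_matrix(),np.array(k['origin'])
def onplane(c,px,z):
    K,D,Rm,o=c; u=cv2.undistortPoints(np.array([[px]],float),K,D).ravel()
    d=Rm@np.array([u[0],u[1],1]); return o+d*(z-o[2])/d[2]
def proj(c,P):
    K,D,Rm,o=c; return cv2.projectPoints(((np.atleast_2d(P)-o)@Rm),np.zeros(3),np.zeros(3),K,D)[0][:,0]
E
python3 - <<'E'
from h import *
for c,pk,dk,st,pt in(("top",(326.1,224.8),(259.4,204.4),(261.6,205.4),(253.4,203.2)),("scene",(347.6,204.2),(356.7,262.1),(355.3,255.2),(361.7,255.7))):
    C=cam(c); print(c,[onplane(C,p,z).round(4) for p,z in((pk,0),(dk,0),(st,.026),(pt,.04))])
a=cv2.imread("pics/top0.png")
cv2.imwrite("pics/topc.png",cv2.resize(a[100:300,170:430],None,fx=3,fy=3,interpolation=cv2.INTER_CUBIC))
E
```

```text
top [array([ 0.4741, -0.0554,  0.    ]), array([0.5412, 0.1491, 0.    ]), array([0.5359, 0.1391, 0.026 ]), array([0.5419, 0.162 , 0.04  ])]
scene [array([ 0.4747, -0.0421,  0.    ]), array([ 0.5469,  0.1609, -0.    ]), array([0.5498, 0.1529, 0.026 ]), array([0.5397, 0.1688, 0.04  ])]
```

View pics/scene0.png

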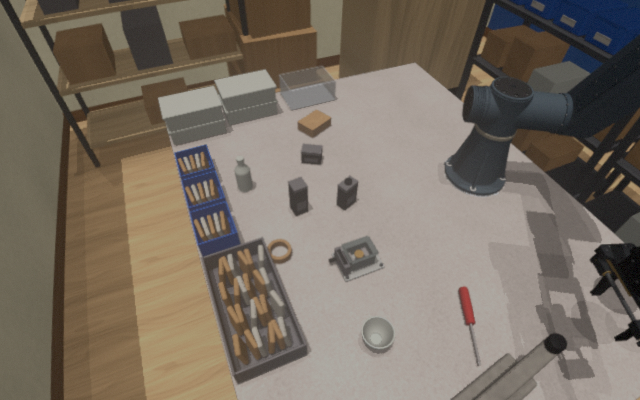

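View pics/topc.png

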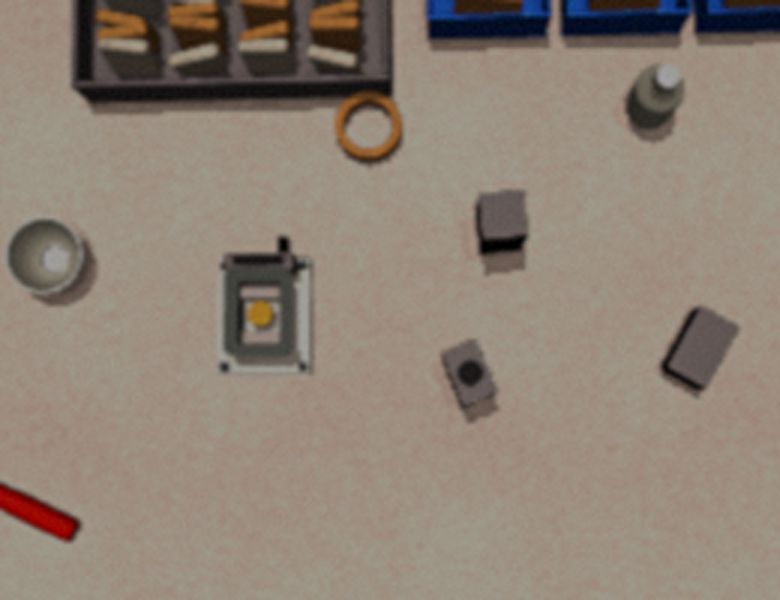

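The top view (3x crop, offset 170,100) shows the boss pack at crop (470,373), the dock at (265,313) with its readout towards world +x, and the brass plunger at (260,314). The tall pack (500,220) and low pack (700,348) have no boss.

```bash
cat >> h.py <<'E'
def goal(P,yaw,o=None):
    """shift mm/rotvec deg in tool axes to put TCP at P, tool y down, tool x along world yaw (or half turn, nearest)"""
    o=o or get_obs(); A=R.from_quat(o['tool_rot']); best=None
    for a in(yaw,yaw+np.pi):
        x=np.array([np.cos(a),np.sin(a),0]); y=np.array([0,0,-1.]); G=R.from_matrix(np.c_[x,y,np.cross(x,y)])
        v=(A.inv()*G).as_rotvec()
        if best is None or np.linalg.norm(v)<np.linalg.norm(best): best=v
    return A.inv().apply(np.array(P)-o['position'])*1e3, np.degrees(best)
E
python3 - <<'E'
from h import *
C=cam("top"); f=lambda u,v,z:onplane(C,(170+(u+.5)/3-.5,100+(v+.5)/3-.5),z).round(4)
print("boss",f(470,373,.105),"plung",f(260,314,.04))
print("pack top corners",[f(*p,.095) for p in((444,350),(473,340),(495,395),(465,407))])
print("plate",[f(*p,.008) for p in((221,255),(311,257),(312,373),(220,373))])
print("tape rim",f(284,240,.054))
o=get_obs();print(R.from_quat(o['tool_rot']).as_matrix().round(3))
print(goal((.53,.14,.27),0),goal((.46,-.05,.27),np.radians(22)))
E
```

```text
boss [ 0.4728 -0.054   0.105 ] plung [0.5383 0.1532 0.04  ]
pack top corners [array([ 0.4956, -0.0299,  0.095 ]), array([ 0.5046, -0.0578,  0.095 ]), array([ 0.4517, -0.0775,  0.095 ]), array([ 0.441 , -0.0487,  0.095 ])]
plate [array([0.6026, 0.1972, 0.008 ]), array([0.5986, 0.1046, 0.008 ]), array([0.4795, 0.1049, 0.008 ]), array([0.4814, 0.1989, 0.008 ])]
tape rim [0.6105 0.1269 0.054 ]
[[ 0.931  0.     0.364]
 [-0.364  0.     0.931]
 [ 0.    -1.     0.   ]]
(array([ 442.64110815,  -47.43238837, -301.57508563]), array([-2.19368113e-03, -2.13592426e+01,  4.93640185e-04])) (array([ 446.64978181,  -47.44027698, -504.01996818]), array([-2.09696381e-03, -4.33592426e+01,  9.19713787e-04]))
```

Call:
{"op": "drive_tool", "data": {
  "plan": [
    [438,-68,-399,0,-21.4,0,87],
    [438,-68,-399,0,-21.4,0,87],
    [438,-68,-399,0,-21.4,0,87],
    [438,-68,-399,0,-21.4,0,87],
    [438,-68,-399,0,-21.4,0,87],
    [438,-68,-399,0,-21.4,0,87],
    [438,-68,-399,0,-21.4,0,87],
    [438,-68,-399,0,-21.4,0,87],
    [438,-68,-399,0,-21.4,0,87],
    [438,-68,-399,0,-21.4,0,87]
  ]
}}

```text
time: 1.75
position: [0.4474, 0.137, 0.2799]
tool_rot: [-0.707, -0.001, -0.0, 0.707]
ft_force: [0.8, 0.8, 0.5]
grip_width: 0.0872
```

Call:
{"op": "drive_tool", "data": {
  "plan": [
    [40,-10,-85,0,0,0,87],
    [40,-10,-85,0,0,0,87],
    [40,-10,-85,0,0,0,87],
    [40,-10,-85,0,0,0,87]
  ]
}}

```text
time: 2.15
position: [0.4869, 0.0531, 0.2893]
tool_rot: [-0.707, 0.001, -0.001, 0.707]
ft_force: [-0.4, -0.1, -1.0]
grip_width: 0.087
```

```bash
python3 - <<'E'
from h import *
import pickle
o=get_obs(); a=camera("wrist"); cv2.imwrite("pics/w1.png",a); pickle.dump(o,open("o1.pkl","wb"))
print(o['position'],R.from_quat(o['tool_rot']).as_matrix().round(4).tolist())
C=cam("wrist",o)
for t,z in(("pack",0),("dock",0),("seat",.026),("plunger_top",.04)):
    print(t,[(d['location'],round(d['conf'],2),onplane(C,d['location'],z).round(4)) for d in mark_of("wrist",t)[:2]])
E
```

```text
[0.48691824 0.05306923 0.28927357] [[1.0, -0.0003, 0.0021], [-0.0021, 0.0005, 1.0], [-0.0003, -1.0, 0.0005]]
pack [([244.0, 156.7], 0.55, array([ 0.4794, -0.0552,  0.    ]))]
dock [([382.6, 199.9], 0.92, array([0.5468, 0.1538, 0.    ]))]
seat [([389.6, 201.3], 0.77, array([0.5407, 0.1584, 0.026 ]))]
plunger_top [([391.9, 206.2], 0.72, array([0.5434, 0.1587, 0.04  ]))]
```

View pics/w1.png

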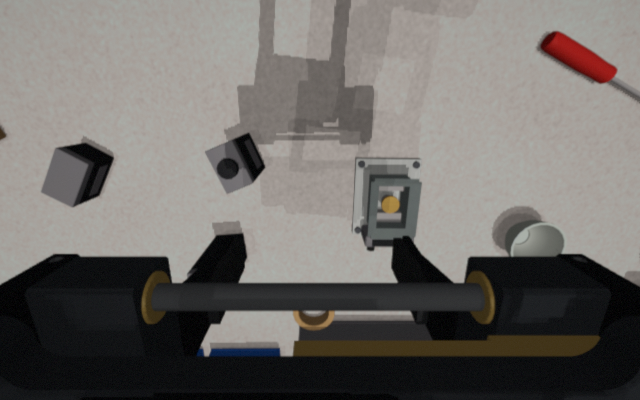

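The wrist view shows the boss pack at about (235,163) and the dock at (388,205), with the readout box side facing +x. I'll enlarge this to get the edges.

```bash
python3 - <<'E'
import cv2
a=cv2.imread("pics/w1.png")[122:262,200:430]
a=cv2.convertScaleAbs(a,alpha=1.3,beta=15)
cv2.imwrite("pics/w1c.png",cv2.resize(a,(690,420),interpolation=cv2.INTER_CUBIC))
E
```

```text
(no output)
```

View pics/w1c.png

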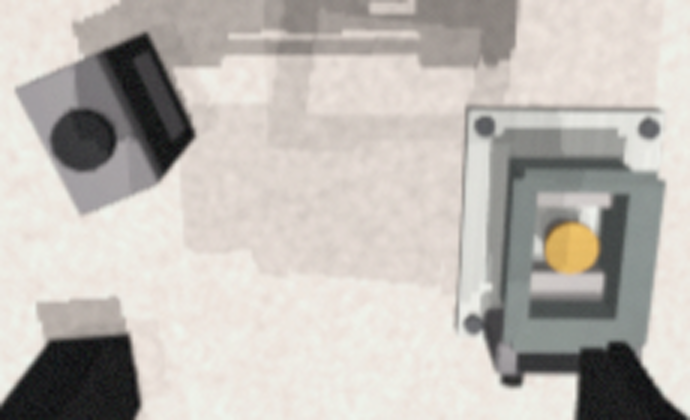

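```bash
python3 - <<'E'
from h import *
import pickle
C=cam("wrist",pickle.load(open("o1.pkl","rb")))
f=lambda u,v,z:onplane(C,(200+(u+.5)/3-.5,122+(v+.5)/3-.5),z)
def fmt(P): return [p[:2].round(4).tolist() for p in P]
pk=[f(*p,.095) for p in((16,88),(102,50),(160,185),(81,214))]; print("pack",fmt(pk),np.mean(pk,0).round(4))
for i,j in((0,1),(1,2),(2,3),(3,0)): d=pk[j]-pk[i]; print(np.linalg.norm(d).round(4),np.degrees(np.arctan2(d[1],d[0])).round(1))
print("boss",f(83,139,.105))
pl=[f(*p,.008) for p in((467,106),(663,109),(457,330))]; print("plate",fmt(pl))
for i,j in((0,1),(0,2)): d=pl[j]-pl[i]; print(np.linalg.norm(d).round(4),np.degrees(np.arctan2(d[1],d[0])).round(1))
print("centre",(pl[1]+pl[2])/2,"plunger",f(572,248,.04))
fl=[f(*p,.063) for p in((515,170),(665,178),(642,350),(503,347))];print("flare",fmt(fl),np.mean(fl,0))
print("post",f(512,378,.054))
E
```

```text
pack [[0.4566, -0.077], [0.4422, -0.0426], [0.4954, -0.0239], [0.5075, -0.0566]] [ 0.4754 -0.05    0.095 ]
0.0374 112.7
0.0564 19.3
0.0348 -69.8
0.0548 -158.1
boss [ 0.47465139 -0.04996664  0.105     ]
plate [[0.4788, 0.1084], [0.4804, 0.2033], [0.5965, 0.1073]]
0.095 89.0
0.1177 -0.5
centre [0.53844058 0.15533246 0.008     ] plunger [0.54064633 0.15629692 0.04      ]
flare [[0.4973, 0.1234], [0.501, 0.1887], [0.5826, 0.1863], [0.581, 0.1222]] [0.54046545 0.15513882 0.063     ]
post [0.60127312 0.12879127 0.054     ]
```

Call:
{"op": "drive_tool", "data": {
  "plan": [
    [-12,20,-50,0,-8,0,87],
    [-12,50,-90,0,-16,0,87],
    [-12,90,-103,0,-20.5,0,87],
    [-12,110,-103,0,-20.5,0,87],
    [-12,110,-103,0,-20.5,0,87],
    [-12,110,-103,0,-20.5,0,87]
  ]
}}

```text
time: 3.0
position: [0.475, -0.0483, 0.1796]
tool_rot: [-0.696, -0.126, 0.127, 0.696]
ft_force: [-0.4, -0.1, 0.2]
grip_width: 0.087
```

```bash
python3 - <<'E'
from h import *
import pickle
o=get_obs(); a=camera("wrist"); cv2.imwrite("pics/w2.png",a); pickle.dump(o,open("o2.pkl","wb"))
print(o['position'],o['ft_force'],goal((.475,-.05,.051),np.radians(20.5),o))
C=cam("wrist",o)
P=np.array([[x,y,0] for x,y in((-.028,-.018),(.028,-.018),(.028,.018),(-.028,.018))])@R.from_euler('z',20.5,degrees=True).as_matrix().T+[.475,-.05,.095]
q=proj(C,P); print(q.round(1).tolist())
b=a.copy(); cv2.polylines(b,[np.int32(q*8)],True,(0,255,0),1,cv2.LINE_AA,3); 
c=proj(C,[[.475,-.05,.105]])[0];cv2.circle(b,tuple(np.int32(c.round())),2,(0,0,255),-1)
x0,y0=np.int32(q.mean(0))-[110,80]; y0=max(0,y0);x0=max(0,x0)
cv2.imwrite("pics/w2c.png",cv2.resize(b[y0:y0+190,x0:x0+220],None,fx=3,fy=3,interpolation=cv2.INTER_CUBIC)); print(x0,y0)
E
```

```text
[ 0.47498569 -0.04829762  0.17957123] [-0.43809948 -0.08014333  0.24266154] (array([ -0.56070262, 128.57081874,  -1.63968063]), array([-0.01836123,  0.11081491, -0.01123777]))
[[293.3, 172.8], [294.6, 235.4], [335.7, 235.5], [337.1, 172.9]]
205 124
```

View pics/w2c.png

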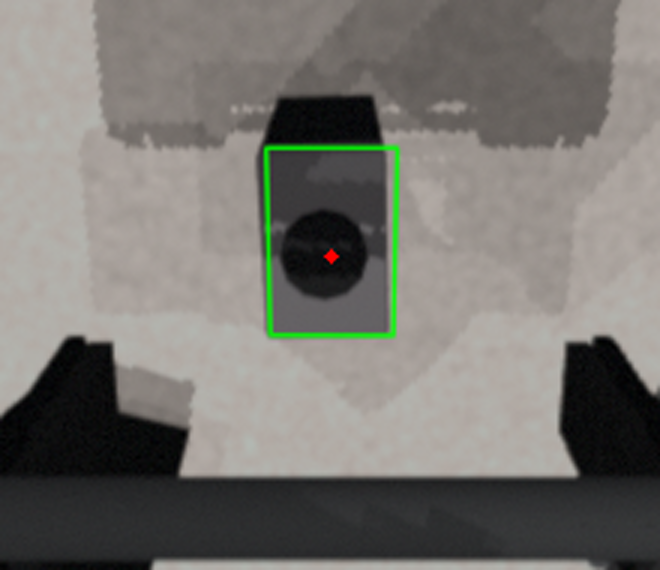

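Call:
{"op": "drive_tool", "data": {
  "plan": [
    [-0.5,40,-3,0,0,0,87],
    [-0.5,80,-3,0,0,0,87],
    [-0.5,110,-3,0,0,0,87],
    [-0.5,128,-3,0,0,0,87],
    [-0.5,128,-3,0,0,0,70],
    [-0.5,128,-3,0,0,0,50],
    [-0.5,128,-3,0,0,0,42],
    [-0.5,128,-3,0,0,0,38],
    [-0.5,128,-3,0,0,0,36],
    [-0.5,128,-3,0,0,0,34]
  ],
  "newtons": 10
}}

```text
time: 4.05
position: [0.4758, -0.0522, 0.0519]
tool_rot: [0.696, 0.126, -0.126, -0.696]
ft_force: [-0.4, -0.5, 0.3]
grip_width: 0.0469
```

Call:
{"op": "drive_tool", "data": {
  "plan": [
    [0,0,0,0,0,0,34],
    [0,0,0,0,0,0,34],
    [0,0,0,0,0,0,30],
    [0,0,0,0,0,0,30],
    [0,0,0,0,0,0,30]
  ],
  "newtons": 17
}}

```text
time: 4.55
position: [0.4755, -0.0522, 0.0514]
tool_rot: [0.696, 0.126, -0.126, -0.696]
ft_force: [-0.1, -0.7, 3.2]
grip_width: 0.0364
```

Call:
{"op": "drive_tool", "data": {
  "plan": [
    [0,-10,0,0,0,0,30],
    [0,-30,0,0,0,0,30],
    [0,-60,0,0,0,0,30],
    [0,-90,0,0,0,0,30],
    [0,-110,0,0,0,0,30],
    [0,-110,0,0,0,0,30],
    [0,-110,0,0,0,0,30]
  ]
}}

```text
time: 5.25
position: [0.475, -0.0519, 0.1613]
tool_rot: [-0.696, -0.126, 0.126, 0.696]
ft_force: [-0.7, -0.1, -1.8]
grip_width: 0.0361
```

```bash
python3 - <<'E'
from h import *
o=get_obs(); print(o['position'],o['ft_force'],o['grip_width'],[v.round(1) for v in goal((.540,.1555,.1614),np.radians(-.5),o)])
E
```

```text
[ 0.4750458  -0.05186424  0.16128572] [-0.67832588 -0.12988428 -1.81836078] 0.0360678723360108 [array([ 1.336e+02, -1.000e-01,  1.714e+02]), array([-0., 21.,  0.])]
```

Call:
{"op": "drive_tool", "data": {
  "plan": [
    [18,0,23,0,3,0,30],
    [38,0,49,0,6,0,30],
    [58,0,75,0,9,0,30],
    [78,0,100,0,12,0,30],
    [98,0,126,0,15,0,30],
    [115,0,148,0,18,0,30],
    [128,0,164,0,20,0,30],
    [133.5,0,171.5,0,21,0,30],
    [133.5,0,171.5,0,21,0,30],
    [133.5,0,171.5,0,21,0,30]
  ]
}}

```text
time: 6.25
position: [0.539, 0.1551, 0.1596]
tool_rot: [0.707, -0.004, 0.001, -0.707]
ft_force: [-0.3, 0.9, -2.1]
grip_width: 0.0361
```

```bash
python3 - <<'E'
from h import *
import pickle
o=get_obs(); a=camera("wrist"); pickle.dump(o,open("o3.pkl","wb")); cv2.imwrite("pics/w3.png",a)
t=camera("top"); cv2.imwrite("pics/t3.png",t); s=camera("scene"); cv2.imwrite("pics/s3.png",s)
print(o['position'],o['ft_force'],o['grip_width'],R.from_quat(o['tool_rot']).as_matrix().round(3).tolist())
A=cv2.resize(a[80:290,200:440],None,fx=2.5,fy=2.5,interpolation=cv2.INTER_CUBIC)
cv2.imwrite("pics/w3c.png",A)
cv2.imwrite("pics/s3c.png",cv2.resize(s[140:300,270:450],None,fx=3.5,fy=3.5,interpolation=cv2.INTER_CUBIC))
E
```

```text
[0.53897235 0.15508053 0.15964206] [-0.29953357  0.87300853 -2.12652309] 0.03613616632752632 [[1.0, -0.004, 0.007], [-0.007, -0.001, 1.0], [-0.004, -1.0, -0.001]]
```

View pics/w3c.png

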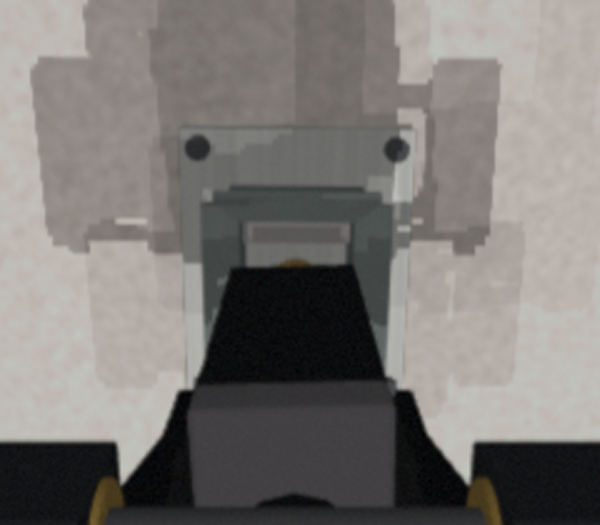

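View pics/s3c.png

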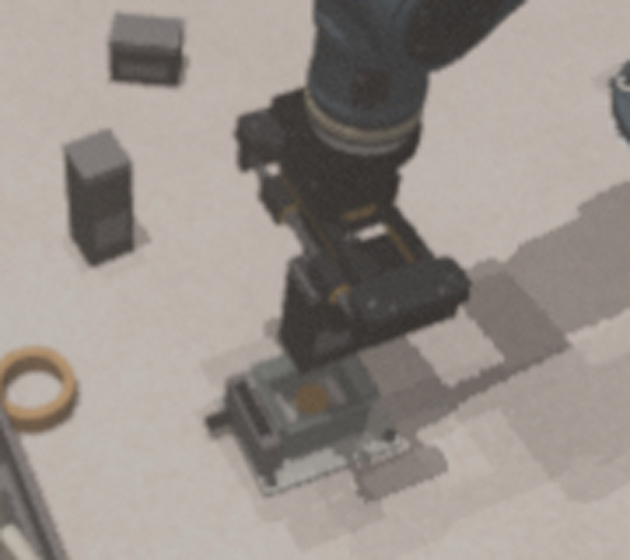

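```bash
python3 - <<'E'
from h import *
import pickle
o=pickle.load(open("o3.pkl","rb")); C=cam("wrist",o)
f=lambda u,v,z:onplane(C,(200+(u+.5)/2.5-.5,80+(v+.5)/2.5-.5),z)[:3].round(4)
zb=o['position'][2]-.0514
print("pack bottom -x edge",f(232,267,zb),f(353,267,zb)); print("pack top -x edge",f(192,382,zb+.095),f(392,378,zb+.095))
print("plate",f(182,127,.008),f(413,128,.008)); print("screws",f(197,148,.010),f(397,150,.010))
print("bay inner at .052",f(242,220,.052),f(352,220,.052)); print("ledge", f(247,242,.026),f(347,242,.026))
print("flare outer",f(201,195,.063),f(391,195,.063), "plunger left edge y", f(296,259,.04))
E
```

```text
pack bottom -x edge [0.5126 0.1376 0.1082] [0.5128 0.1725 0.1082]
pack top -x edge [0.5073 0.1386 0.2032] [0.5067 0.1722 0.2032]
plate [0.4812 0.1106 0.008 ] [0.4822 0.2032 0.008 ]
screws [0.4893 0.1165 0.01  ] [0.4906 0.1968 0.01  ]
bay inner at .052 [0.5102 0.1368 0.052 ] [0.5105 0.1761 0.052 ]
ledge [0.5243 0.1366 0.026 ] [0.5246 0.1762 0.026 ]
flare outer [0.4993 0.1239 0.063 ] [0.4997 0.1884 0.063 ] plunger left edge y [0.5278 0.156  0.04  ]
```

Call:
{"op": "drive_tool", "data": {
  "plan": [
    [0.7,0,1.4,0,0,0,30],
    [0.7,15,1.4,0,0,0,30],
    [0.7,30,1.4,0,0,0,30],
    [0.7,40,1.4,0,0,0,30],
    [0.7,48,1.4,0,0,0,30],
    [0.7,55,1.4,0,0,0,30],
    [0.7,60,1.4,0,0,0,30],
    [0.7,60,1.4,0,0,0,30],
    [0.7,60,1.4,0,0,0,30]
  ]
}}

```text
time: 7.3
position: [0.5412, 0.1568, 0.1014]
tool_rot: [-0.707, 0.003, -0.003, 0.707]
ft_force: [0.4, -1.1, -2.5]
grip_width: 0.0363
```

Call:
{"op": "drive_tool", "data": {
  "plan": [
    [0,4,0,0,0,0,30],
    [0,8,0,0,0,0,30],
    [0,11,0,0,0,0,30],
    [0,14,0,0,0,0,30],
    [0,14,0,0,0,0,30],
    [0,14,0,0,0,0,30]
  ],
  "newtons": 18
}}

```text
time: 7.9
position: [0.5411, 0.1568, 0.0877]
tool_rot: [-0.707, 0.003, -0.003, 0.707]
ft_force: [-0.6, 0.3, 4.1]
grip_width: 0.036
```

```bash
python3 - <<'E'
from h import *
for i in range(4):
    o=get_obs(); a=camera("wrist"); print(o['position'].round(4),o['ft_force'].round(2),o['moment'].round(3),round(o['grip_width'],4))
cv2.imwrite("pics/w4.png",a)
E
```

```text
[0.5411 0.1568 0.0877] [-0.59  0.32  4.11] [ 0.024  0.269 -0.026] 0.036
[0.5411 0.1568 0.0877] [-1.89 -0.29  4.38] [-0.034  0.262  0.006] 0.0361
[0.5411 0.1568 0.0877] [-0.96  0.83  4.33] [-0.027  0.196 -0.025] 0.0362
[0.5411 0.1568 0.0876] [ 0.41 -0.16  3.79] [-0.001  0.234 -0.036] 0.0365
```

Call:
{"op": "drive_tool", "data": {
  "plan": [
    [0,2,0,0,0,0,30],
    [0,4,0,0,0,0,30],
    [0,6,0,0,0,0,30],
    [0,8,0,0,0,0,30],
    [0,8,0,0,0,0,30],
    [0,8,0,0,0,0,30]
  ]
}}

```text
time: 8.7
position: [0.5411, 0.1568, 0.0794]
tool_rot: [-0.707, 0.003, -0.003, 0.707]
ft_force: [-1.6, -0.4, 6.2]
grip_width: 0.0361
```

Call:
{"op": "drive_tool", "data": {
  "plan": [
    [0,1,0,0,0,0,30],
    [0,2,0,0,0,0,30],
    [0,2,0,0,0,0,30],
    [0,2,0,0,0,0,30]
  ]
}}

```text
time: 9.1
position: [0.5412, 0.1568, 0.0775]
tool_rot: [-0.707, 0.003, -0.003, 0.707]
ft_force: [-1.5, -0.5, 7.3]
grip_width: 0.0362
```

Call:
{"op": "drive_tool", "data": {
  "plan": [
    [0,0.5,0,0,0,0,30],
    [0,1,0,0,0,0,30],
    [0,1,0,0,0,0,30],
    [0,1,0,0,0,0,30]
  ]
}}

```text
time: 9.5
position: [0.5411, 0.1568, 0.0774]
tool_rot: [0.707, -0.003, 0.003, -0.707]
ft_force: [-2.8, 0.4, 12.4]
grip_width: 0.0362
```

Call:
{"op": "drive_tool", "data": {
  "plan": [
    [0,0.5,0,0,0,0,30],
    [0,0.5,0,0,0,0,30],
    [0,0.5,0,0,0,0,30],
    [0,0.5,0,0,0,0,30],
    [0,0.5,0,0,0,0,30]
  ]
}}

```text
time: 10.0
position: [0.5411, 0.1567, 0.0773]
tool_rot: [0.707, -0.003, 0.003, -0.707]
ft_force: [-3.5, -0.8, 15.7]
grip_width: 0.0361
```

```bash
python3 - <<'E'
from h import *
for i in range(10):
    o=get_obs(); a=camera("wrist" if i%2 else "scene"); cv2.imwrite("pics/f%d.png"%i,a); print(o['position'].round(4),o['ft_force'].round(2),o['moment'].round(3),round(o['grip_width'],4))
s=cv2.imread("pics/f8.png"); w=cv2.imread("pics/f9.png")
A=cv2.resize(s[180:300,300:420],(400,400),interpolation=cv2.INTER_CUBIC); B=cv2.resize(w[110:310,220:420],(400,400),interpolation=cv2.INTER_CUBIC)
cv2.imwrite("pics/fin.png",cv2.hconcat([A,B]))
E
```

```text
[0.5411 0.1567 0.0773] [-3.54 -0.83 15.75] [-0.003  0.64  -0.008] 0.0361
[0.5411 0.1567 0.0773] [-3.31 -1.68 15.76] [-0.071  0.682 -0.041] 0.0362
[0.5411 0.1568 0.0773] [-4.34 -0.69 15.16] [-0.086  0.686  0.013] 0.036
[0.5411 0.1567 0.0773] [-3.   -1.28 15.72] [-0.071  0.708  0.011] 0.0362
[0.5412 0.1568 0.0774] [-2.75 -0.16 16.08] [-0.102  0.676 -0.013] 0.0363
[0.5411 0.1568 0.0773] [-3.73 -0.73 15.88] [-0.026  0.666 -0.015] 0.0361
[0.5411 0.1568 0.0773] [-4.71 -0.97 14.83] [-0.101  0.664  0.034] 0.0362
[0.5411 0.1567 0.0773] [-4.86 -0.67 15.1 ] [-0.094  0.655  0.045] 0.0359
[0.5411 0.1568 0.0773] [-4.15 -0.62 15.56] [-0.042  0.61   0.046] 0.036
[0.5411 0.1567 0.0773] [-4.67 -1.11 15.6 ] [-0.074  0.678  0.009] 0.0362
```

View pics/fin.png

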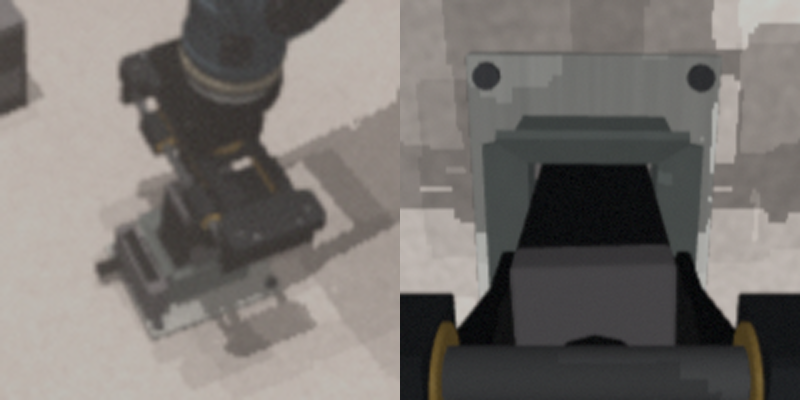

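```bash
python3 - <<'E'
from h import *
for i in range(2):
    o=get_obs(); print(o['time'],R.from_quat(o['tool_rot']).as_matrix().round(4).tolist(),o['ft_force'].round(1),o['moment'].round(2)); camera("wrist")
    print("top -x edge tilt ref")
o=get_obs(); C=cam("wrist",o)
f=lambda u,v,z:onplane(C,(220+(u-400+.5)/2-.5,110+(v+.5)/2-.5),z).round(4)
print("top edge",f(512,262,.121),f(675,262,.121),"bay wall inner top",f(529,164,.052),f(660,164,.052),"pack at .052",f(540,164,.052),f(648,164,.052))
E
```

```text
10.5 [[1.0, 0.0008, 0.0079], [-0.0079, -0.0, 1.0], [0.0008, -1.0, -0.0]] [-3.8 -0.9 15.7] [-0.1   0.65 -0.02]
top -x edge tilt ref
10.55 [[1.0, 0.0008, 0.0079], [-0.0079, -0.0, 1.0], [0.0008, -1.0, -0.0]] [-3.1 -0.  15.3] [-0.07  0.68 -0.02]
top -x edge tilt ref
top edge [0.5129 0.1398 0.121 ] [0.5132 0.1743 0.121 ] bay wall inner top [0.5113 0.1363 0.052 ] [0.5116 0.1779 0.052 ] pack at .052 [0.5113 0.1398 0.052 ] [0.5116 0.1741 0.052 ]
```

```bash
python3 - <<'E'
from h import *
hand_in(); o=get_obs(); print(o['time'],o['position'].round(4),o['ft_force'].round(1),o['grip_width'])
E
```

```text
the job is handed in; nothing more can be done
the job is handed in; nothing more can be done
```

I gripped the bossed pack across its 36 mm width at 17–18 N, lifted it and lowered it upright into the dock bay. I pressed it onto the ledges and handed in while still holding it pressed, at about 10.6 s of the 42 s allowed.

**Last checks before hand-in:**
- **Height:** the pack's underside is at about 25.9 mm, from the tool height compared with the height at the grasp; the ledges are at 26 mm. This assumes the pack did not slip in the fingers.
- **Hard stop:** the upward force followed the spring up to about 7 N. It then rose steeply with almost no further travel and held steady at about 15.5 N, below the 40 N limit. By estimate, about 8–9 N of that is on the ledges.
- **Level:** the tool was within about 0.05°, and the finger opening stayed at 36 mm.
- **Clearance:** the last wrist picture shows the pack upright, with room on both y sides.

**Less certain:**
- A steady sideways force of about 3–5 N towards -x, with a moment of about 0.65 N m, remained while pressing. I took it as friction or light contact in the bay and left it.
- I could not see the gaps to the -x and +x walls directly.
- I got no force or position reading after hand-in.

The planned path stayed clear of the other things on the bench, but I did not check their positions afterwards.

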